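# Make up the calibration tray

### The job

Make up the blue parts tray for the next calibration: stand the two brass adaptors upright on the green mat and the two small necked weights that stand loose on the worktop (knob on top) upright on the orange mat, each flat on its foot inside that half of the tray. Leave the two silver and grey adaptors and the tall smooth sleeve weight standing where they are.

Things in the scene. Friction and masses are not known exactly. Their poses are not given: they have to be found in the camera images.
- tray: blue plastic parts tray, open at the top, fixed to the worktop, 120 mm (its x) by 180 mm (its y), walls 28 mm high and 3 mm thick, floor 3 mm thick. A 4 mm thick, 24 mm high divider along its x at mid-length makes two halves, each 114 by 85 mm inside. Origin at the centre of its underside. Its place and turn vary, and which half has which mat varies
- mat_green: thin green mat, 110 mm (its x, parallel to the tray's x) by 81 mm (its y) by 2 mm, fixed on the floor of one half of the tray, centred in that half. Origin at the centre of its underside, 3 mm above the worktop; its top is 5 mm above the worktop
- mat_orange: thin orange mat, same size and axes as the green one, fixed in the other half of the tray, centred in that half. Origin at the centre of its underside, 3 mm above the worktop; its top is 5 mm above the worktop
- brass_a: brass (yellow metal) pressure adaptor, about 0.11 kg: hexagon foot 27 mm across flats (along its own x, and every 60 degrees on) and 31 mm across corners, 22 mm high, then a ribbed round stub of 19 mm diameter up to 40 mm; Origin at the centre of its underside, z up along its axis. Stands on its hexagon foot on the worktop. Belongs on the green mat
- brass_b: second brass adaptor, the same as brass_a. Belongs on the green mat
- silver_a: look-alike: bright silver adaptor, hexagon foot 22 mm across flats (along its own x, and every 60 degrees on) and 25 mm across corners, 18 mm high, then a ribbed round stub of 15 mm diameter up to 36 mm; Origin at the centre of its underside, z up along its axis. Stands on its hexagon foot on the worktop and is to stay there
- silver_b: look-alike: grey steel adaptor, hexagon foot 24 mm across flats (along its own x, and every 60 degrees on) and 27 mm across corners, 20 mm high, then a ribbed round stub of 17 mm diameter up to 38 mm; Origin at the centre of its underside, z up along its axis. Stands on its hexagon foot on the worktop and is to stay there
- weight_a: grey steel calibration weight with a narrow neck and a knob at the top, about 0.22 kg, 27 mm diameter and 62 mm tall over all; grip it round the plain cylindrical body, the lower 30 mm. Origin at the centre of its underside, z up along its axis. Stands upright on the worktop. Belongs on the orange mat
- weight_b: another necked grey calibration weight, a little slimmer and shorter, about 0.18 kg, 25 mm diameter and 58 mm tall over all; grip it round the plain cylindrical body, the lower 30 mm. Origin at the centre of its underside, z up along its axis. Stands upright on the worktop. Belongs on the orange mat
- sleeve: look-alike: tall smooth grey sleeve weight without neck or knob, 43 mm diameter, 150 mm tall, about 0.82 kg. Origin at the centre of its underside, z up along its axis. Stands upright on the worktop and is to stay there

How it is judged:
By the outcome, as a careful person would: the job done as asked, in the order asked, and still so for the second after the job is handed in, with the robot touching nothing.
It also fails if it takes over 102 s, if anything falls off the work surface, if the arm or the gripper's body presses on something with over 40 N, if the wrist force passes 120 N, or if a joint passes its speed limit or range.

### The arm

A 6-joint arm with a two-finger parallel gripper is mounted at the origin on the work surface; the furniture and walls round the work are solid. World frame = base frame: x ahead of the robot, y to its left, z up, the work surface at z = 0. Lengths are in mm, angles in rad, forces in N, time in s.
With the tool pointing down it reaches from about 275 to 825 mm from the base axis. Payload 5.2 kg.
Tool frame: the origin (TCP) lies at the very end of the fingers, on their centre line; the grasp point (between the pads) lies 19 mm behind it; z points along the fingers, y is the direction in which the jaws open and shut (so a half turn about z gives the same grasp; the last joint's range is limited). The gripper opens to 93 mm and grips with 3 to 60 N. Pads are 15 mm wide; open, the fingers measure 128 mm over their backs; the gripper's body (75 mm by 188 mm) begins 65 mm behind the grasp point.
Start: joints at [-1.486, 0.259, 1.535, -0, 1.348, -0.203], TCP at [156.135, -527.377, 218.653] pointing down, gripper open.
Joint ranges: [-3.14, 3.14], [-0.91, 2.08], [0.19, 2.58], [-1.22, 4.36], [0.22, 2.71], [-3.12, 3.12]. Speed limits (rad/s): [2.57, 2.57, 3.14, 3.14, 3.14, 3.14].

### API

Orientations are given as [roll, pitch, yaw] about the fixed x, y, z axes, in that order (R = Rz(yaw) Ry(pitch) Rx(roll)).
In Python, from bench import robot gives the robot as it stands. The module is installed in compiled form; this text tells all that it offers. Calls block until the motion is done:
- robot.move_ptp(position, orientation): joint-space move of the TCP to a pose.
- robot.move_linear(position, ori=None, speed=150, f_stop=None): straight line of the TCP; ori=None keeps the orientation; speed is the mean speed in mm/s. With f_stop (N) it stops when the force on the tool has changed by that much, and returns True; else False.
- robot.move_j(angles): joint-space move.
- robot.move_gripper(opening): opening from 0.0 (shut) to 1.0 (fully open); the grip force is fixed at half the most; returns when the fingers have stopped.
- robot.sleep(seconds).
- robot.inverse_kinematics(position, orientation): joint angles nearest the present ones, or None.
- robot.get_image(name): name is "side" or "top" or "wrist"; returns a dict with "img" (400x640x3 uint8, blue, green, red), "fovy" (degrees; the focal length in pixels is half the picture's height over the tangent of half this angle, whatever the lens; pixels are square), "cx", "cy" (the principal point, pixels), "k1" (the pictures are not rectified: a ray, as slopes to the right and down, at radius r is drawn at 1 + k1 r^2 times it, then the intrinsics apply), "eye" and "orientation" of the camera in the world. Camera axes: x right, y down, z forward; pixel columns grow to the right and rows downward; lengths in mm; the calibration is good to about 2 mm. A picture is of the moment at which its call begins. There is no depth.
A pose or a line that the arm cannot do raises robot.MotionError and nothing moves.
- robot.hand_in(): hands the job in, once; it reports no verdict.
Readings, each from a call of its own:
- robot.current_t(): time.
- robot.current_qpos(): joint angles.
- robot.current_joint_vel(): joint speeds.
- robot.current_joint_efforts(): joint torques, N m.
- robot.current_tcp_pos(): TCP position.
- robot.current_eef_rot(): TCP orientation.
- robot.current_contact_force(): force on the tool from outside, world axes, zero at the start.
- robot.current_ft_torque(): the same for the moment, N m.
- robot.current_gripper_width(): opening from 0.0 (shut) to 1.0 (fully open).
Only numpy, scipy, OpenCV 4.12 (cv2) and the standard library are available. Lean on these libraries where they do the work, as an engineer would, in place of code of your own. Each camera call takes 0.05 s, during which the arm holds its last target. There are 200 camera calls.

## Working session

There is one attempt and no reset: what is moved stays moved. The work goes in short steps, each a Python script; the robot and the scene stay as the last script left them, time stands still between calls to the robot, and variables do not carry over. Pictures are saved under pics/ and viewed, about 12 in all and at most 16, crops included, and the job is handed in when it is done.

```bash
mkdir -p pics; cat > h.py <<'E'
import numpy as np, cv2
from bench import robot
from scipy.spatial.transform import Rotation as R
def cam(n):
    d=robot.get_image(n); return d
def rot(d):
    o=np.array(d["orientation"],float)
    return R.from_euler('xyz',o).as_matrix() if o.shape==(3,) else o
def ray(d,u,v):
    f=200/np.tan(np.radians(d["fovy"])/2)
    K=np.array([[f,0,d["cx"]],[0,f,d["cy"]],[0,0,1.]])
    p=cv2.undistortPointsIter(np.array([[[u,v]]],float),K,np.array([d["k1"],0,0,0,0.]),None,None,(3,50,1e-9)).ravel()
    return np.array(d["eye"],float),rot(d)@np.array([p[0],p[1],1])
def onz(d,u,v,z):
    e,r=ray(d,u,v); return (e+r*(z-e[2])/r[2])[:2]
def proj(d,P):
    f=200/np.tan(np.radians(d["fovy"])/2)
    c=rot(d).T@(np.array(P,float)-np.array(d["eye"])); s=c[:2]/c[2]; s=s*(1+d["k1"]*(s@s))
    return s*f+[d["cx"],d["cy"]]
E
python3 - <<'E'
from h import *
for n in("top","side","wrist"):
    d=cam(n); cv2.imwrite(f"pics/{n}0.png",d["img"]); print(n,{k:d[k] for k in d if k!="img"})
print(robot.current_eef_rot(),robot.current_t())
E
```

```text
top {'fovy': 51.64218353706458, 'cx': 314.46504434860987, 'cy': 204.9300360264457, 'k1': -0.06631999073973248, 'eye': array([ 425.31117793,  -18.91961322, 1087.90751761]), 'orientation': array([-3.04207459,  0.02727477, -1.55126376])}
side {'fovy': 45.911654028327355, 'cx': 318.6761999877486, 'cy': 205.18860763607876, 'k1': -0.045566856047474194, 'eye': array([317.72186492, 966.51720575, 503.82055802]), 'orientation': array([-2.00006873, -0.00325526, -2.91661537])}
wrist {'fovy': 59.83564601549769, 'cx': 318.991824882054, 'cy': 202.84166858722176, 'k1': 0.006252099524005542, 'eye': array([ 230.76813596, -505.27492853,  384.77849773]), 'orientation': array([ 2.86015684e+00,  1.38312259e-03, -1.28058834e+00])}
[-3.14020758e+00 -2.98721816e-04  2.87791548e-01] 0.15
```

View pics/top0.png

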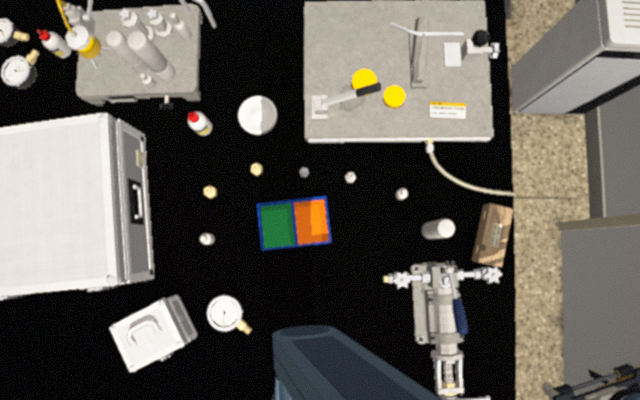

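View pics/side0.png

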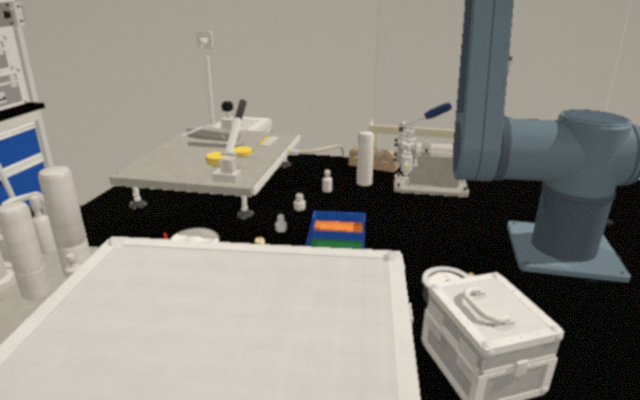

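The top view shows the tray at about (295,222), green half left and orange half right. Brass is at (256,169) and (210,192), and the sleeve at (438,229). The candidates at (304,172), (350,177), (402,194) and (207,239) need a closer look.

```bash
python3 - <<'E'
from h import *
d=cam("top"); s=cam("side")
np.save("top.npy",d,allow_pickle=True)
im=d["img"]
c=cv2.resize(im[145:265,180:460],None,fx=2.85,fy=2.85,interpolation=cv2.INTER_CUBIC); 
c2=cv2.resize(s["img"][110:250,240:440],None,fx=1.5*1.6,fy=1.5*1.6,interpolation=cv2.INTER_CUBIC)
o=np.zeros((600,800,3),np.uint8);o[:c.shape[0],:798]=c[:,:798]
h=600-c.shape[0];o[c.shape[0]:,:c2.shape[1]]=c2[:h]
cv2.imwrite("pics/crop1.png",o)
hsv=cv2.cvtColor(im,cv2.COLOR_BGR2HSV)
for n,lo,hi in(("green",(45,80,40),(85,255,255)),("orange",(5,180,100),(18,255,255)),("blue",(105,120,50),(130,255,255))):
    m=cv2.inRange(hsv,lo,hi); m[:190]=0;m[255:]=0;m[:,:250]=0;m[:,340:]=0
    p=cv2.findNonZero(m); print(n,len(p),cv2.minAreaRect(p)); 
    z=28 if n=="blue" else 5
    w=np.array([onz(d,u,v,z) for u,v in cv2.boxPoints(cv2.minAreaRect(p))]); print(w.round(1).tolist(),w.mean(0).round(1))
g=cv2.inRange(im.max(2),70,255)
k,l,st,ce=cv2.connectedComponentsWithStats(g)
for i in range(1,k):
    if 30<st[i,4]<1200 and 150<ce[i,1]<260 and 180<ce[i,0]<470: print(st[i],ce[i].round(1),onz(d,*ce[i],20).round(1), np.median(hsv[l==i],axis=0))
for u,v in((327,190),(299,210),(281,231),(260,243),(365,184)): print("side",u,v,onz(s,u,v,0).round(0))
E
```

```text
green 1238 ((277.165771484375, 225.32467651367188), (40.98409652709961, 30.306245803833008), 83.9909896850586)
[[526.2, 156.9], [536.0, 77.2], [429.0, 63.2], [419.1, 142.2]] [477.6 109.9]
orange 1173 ((310.9576416015625, 221.46641540527344), (40.11844253540039, 29.458398818969727), 83.41805267333984)
[[536.5, 66.8], [546.7, -10.3], [442.2, -24.1], [432.0, 52.2]] [489.4  21.1]
blue 731 ((293.5975341796875, 222.8780517578125), (49.583763122558594, 72.3326644897461), 83.6598129272461)
[[535.0, 166.7], [558.9, -19.3], [432.4, -35.4], [408.3, 148.4]] [483.6  65.1]
[250 162  13  15 151] [256.  168.8] [624.5 168.4] [ 21.  92. 232.]
[299 167  10  11  88] [303.7 171.7] [618.4  42.3] [ 15.    8.  139.5]
[344 171  13  13 126] [350. 177.] [606.2 -79.2] [ 16.   25.  196.5]
[203 185  14  14 161] [209.5 191.5] [562.2 289.7] [ 22.  91. 235.]
[396 187  13  14 138] [401.7 193.7] [ 564.4 -213.8] [ 16.   25.  183.5]
[422 218  34  22 589] [438.8 229. ] [ 474.6 -309.4] [ 16.  22. 165.]
[199 233  16  13 169] [206.5 238.8] [437.8 292.2] [ 17.  24. 186.]
side 327 190 [ 562. -210.]
side 299 210 [603. -67.]
side 281 231 [614.  51.]
side 260 243 [642. 116.]
side 365 184 [ 466. -278.]
```

View pics/crop1.png

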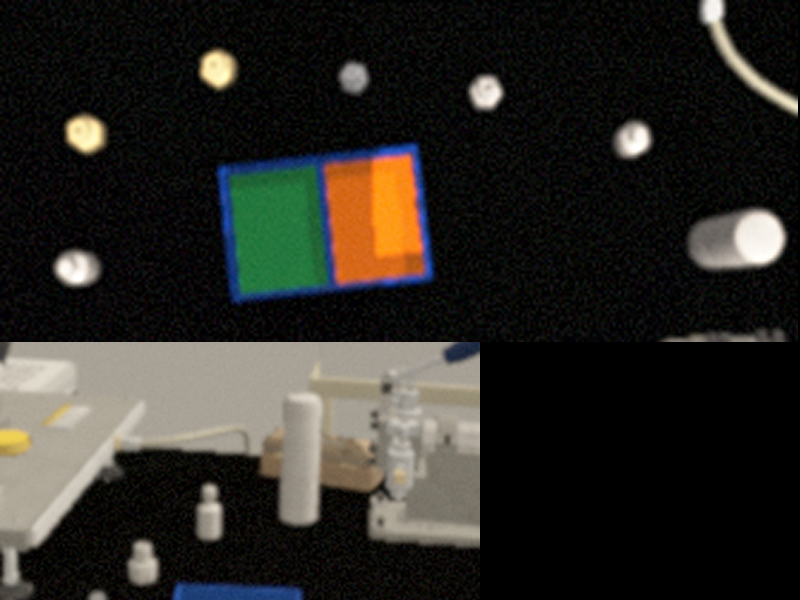

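The crop shows necked weights at (564,-214) and (438,292), silver/grey adaptors at (618,42) and (606,-79), brass at (562,290) and (624,168), and the tray centred at (483,65) with yaw about 0.13. Next I take one close wrist look at each of the four targets.

```bash
python3 - <<'E'
from h import *
import pickle
T=[("wb",564,-214,.69),("b1",624,168,.13),("b2",562,290,.13),("wa",438,292,.13)]
ims=[];D={}
for n,x,y,p in T:
    robot.move_ptp([x,y,150],[np.pi,0,p]); robot.sleep(.2)
    d=cam("wrist"); D[n]=d; ims.append(d["img"]); print(n,robot.current_tcp_pos().round(1),robot.current_t(),proj(d,[x,y,0]).round(0),proj(d,[x,y,40]).round(0))
pickle.dump(D,open("D.pkl","wb"))
o=np.vstack([np.hstack(ims[:2]),np.hstack(ims[2:])])
cv2.imwrite("pics/tour.png",cv2.resize(o,(800,500),interpolation=cv2.INTER_AREA))
E
```

```text
wb [ 563.7 -214.8  150.2] 2.3833 [318. 187.] [318. 199.]
b1 [624.3 167.  150. ] 4.075 [317. 189.] [317. 200.]
b2 [562.8 288.7 149.9] 4.9333 [317. 189.] [317. 201.]
wa [439.2 291.8 149.9] 5.75 [318. 190.] [318. 202.]
```

View pics/tour.png

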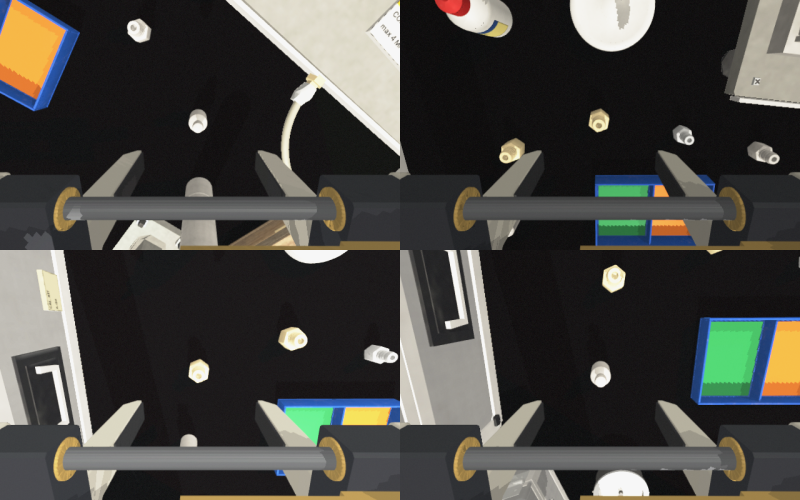

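Each target sits near pixel (318,195) of its own wrist frame: the weights at the two left-column/right-column ends, brass in b1 and b2. The identities are confirmed, with the tray and its neighbours clear. Next I measure bases and hexagon angles.

```bash
cat >> h.py <<'E'
def measure(d,xy,psi,r,thr=60):
    """base centre: image-top edge of blob is the base's far edge (z=0, +tool x)"""
    u0,v0=proj(d,[*xy,20]); g=(d["img"].max(2)>thr).astype(np.uint8)
    k,l,st,ce=cv2.connectedComponentsWithStats(g)
    i=min((i for i in range(1,k) if st[i,4]>150),key=lambda i:np.hypot(*(ce[i]-[u0,v0])))
    m=(l==i).astype(np.uint8)
    c=max(cv2.findContours(m,0,2)[0],key=cv2.contourArea)
    x,y,w,h=cv2.boundingRect(c)
    a=onz(d,x+w/2-.5,y-.5,0); f=np.array([np.cos(psi),np.sin(psi)])
    wid=np.hypot(*(onz(d,x-.5,y+h*.4,15)-onz(d,x+w-.5,y+h*.4,15)))
    return a-r*f,wid,(x,y,w,h),c
E
python3 - <<'E'
from h import *
import pickle
D=pickle.load(open("D.pkl","rb")); cr=[]
for n,x,y,p,r in[("wb",564,-214,.69,12.5),("b1",624,168,.13,14.5),("b2",562,290,.13,14.5),("wa",438,292,.13,13.5)]:
    c,w,bb,ct=measure(D[n],(x,y),p,r); print(n,c.round(1),round(w,1),bb)
    if n[0]=="b":
        q=cv2.approxPolyDP(cv2.convexHull(ct),1.5,True)[:,0]; print(q.tolist())
        print([[round(float(t),1) for t in onz(D[n],*k,22)] for k in q])
    cr.append(cv2.resize(D[n]["img"][165:235,283:353],None,fx=5,fy=5,interpolation=cv2.INTER_CUBIC)[:300])
cv2.imwrite("pics/crops.png",np.vstack([np.hstack(cr[:2]),np.hstack(cr[2:])]))
E
```

```text
wb [ 563.6 -212.3] 27.7 (301, 174, 31, 40)
b1 [625.  167.9] 30.4 (301, 173, 34, 39)
[[320, 173], [333, 183], [334, 194], [331, 206], [314, 211], [301, 199], [305, 179]]
[[643.5, 168.1], [636.3, 155.7], [626.6, 153.4], [615.4, 154.5], [608.8, 168.8], [618.3, 181.6], [636.6, 180.2]]
b2 [562.7 289.6] 30.4 (301, 174, 34, 39)
[[320, 174], [333, 183], [333, 201], [331, 207], [314, 212], [301, 202], [303, 184], [305, 179]]
[[581.3, 289.8], [574.9, 277.6], [558.8, 275.3], [553.1, 276.3], [546.5, 290.6], [554.2, 303.1], [570.6, 303.3], [575.2, 302.1]]
wa [437.9 289.9] 30.5 (304, 177, 34, 43)
```

View pics/crops.png

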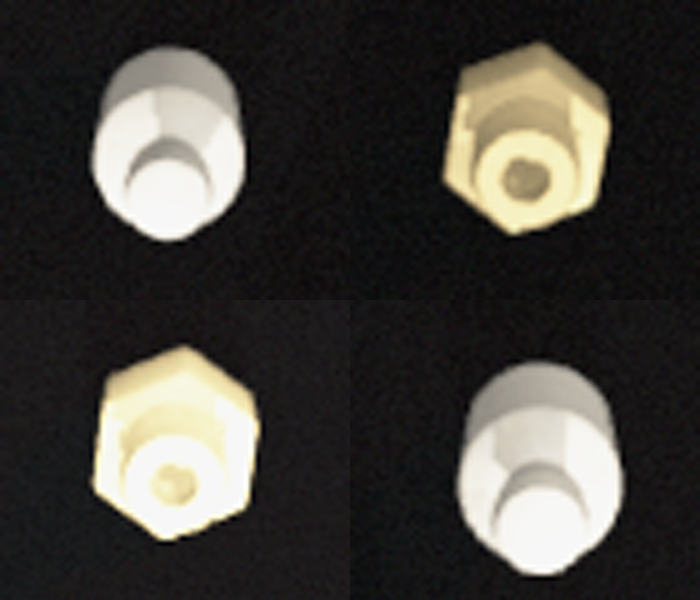

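The hexagon corners put flats facing ±y (psi ≈ 0) for both brass adaptors, and the sizes match (30.4 mm against 31 mm across corners). I take one look at the tray from close by, then pick and place the first brass.

```bash
cat >> h.py <<'E'
PI=np.pi
def pick(x,y,psi,tz=3):
    robot.move_ptp([x,y,110],[PI,0,psi])
    s=robot.move_linear([x,y,tz],speed=120,f_stop=15); print("down",s,robot.current_tcp_pos().round(1))
    robot.move_gripper(0); print("w mm",robot.current_gripper_width()*93)
    robot.move_linear([x,y,115],speed=150); print("lift w",robot.current_gripper_width()*93,"Fz",robot.current_contact_force().round(1))
def place(x,y,psi,w,tz=3):
    robot.move_ptp([x,y,115],[PI,0,psi])
    robot.move_linear([x,y,40],speed=150)
    s=robot.move_linear([x,y,tz+4],speed=40,f_stop=4); print("placed",s,robot.current_tcp_pos().round(1))
    robot.move_gripper((w+10)/93)
    robot.move_linear([x,y,60],speed=80); robot.move_linear([x,y,130],speed=200); robot.move_gripper(1); print("t",robot.current_t())
E
python3 - <<'E'
from h import *
x,y,p=483,65,.13
robot.move_ptp([x-20,y,230],[PI,0,p]); robot.sleep(.2); d=cam("wrist"); cv2.imwrite("pics/tray.png",d["img"])
hsv=cv2.cvtColor(d["img"],cv2.COLOR_BGR2HSV)
for n,lo,hi in(("green",(45,80,40),(85,255,255)),("orange",(5,120,100),(28,255,255))):
    m=cv2.morphologyEx(cv2.inRange(hsv,lo,hi),cv2.MORPH_OPEN,np.ones((5,5)))
    c=max(cv2.findContours(m,0,2)[0],key=cv2.contourArea); b=cv2.boxPoints(cv2.minAreaRect(c))
    w=np.array([onz(d,*k,5) for k in b]); print(n,b.round(0).tolist(),w.round(1).tolist(),w.mean(0).round(1))
pick(624.3,168.2,0)
E
```

```text
green [[245.0, 106.0], [319.0, 106.0], [319.0, 202.0], [245.0, 202.0]] [[524.9, 155.2], [535.7, 75.7], [428.4, 61.2], [416.8, 147.1]] [476.5 109.8]
orange [[327.0, 106.0], [400.0, 106.0], [400.0, 202.0], [327.0, 202.0]] [[536.9, 67.1], [547.4, -11.2], [441.1, -32.7], [429.7, 52.0]] [488.8  18.8]
down False [625.1 168.2   4. ]
w mm 26.638036801567587
lift w 26.35934744304578 Fz [ 0.8  0.4 -1.1]
```

View pics/tray.png

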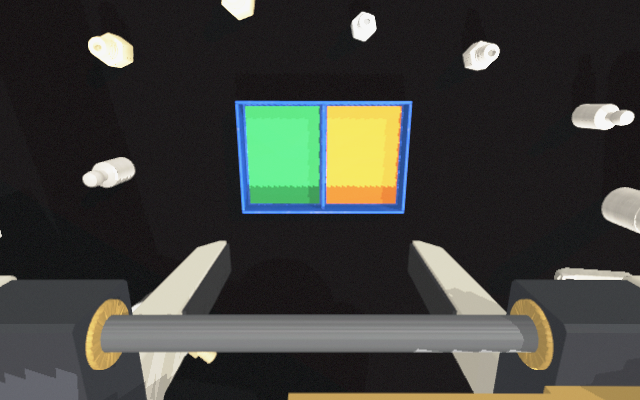

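The wrist view confirms the tray (mats about 1–2 mm from the top-view estimate). The grip width is 26.4 mm, so brass 1 is held on its flats. Now I place it and do the second brass.

```bash
python3 - <<'E'
from h import *
place(505.2,113.2,.13,27)
pick(562.2,290,0)
place(449.5,106,.13,27)
robot.move_ptp([440,200,230],[PI,0,.13]); robot.sleep(.2)
d=cam("wrist"); cv2.imwrite("pics/br.png",d["img"])
E
```

```text
placed True [504.6 113.2   7.9]
t 15.6
down False [562.9 290.1   3.9]
w mm 26.382288558621944
lift w 26.16609167010026 Fz [-0.7  0.3 -1.5]
placed True [449.  106.    7.8]
t 24.4083
```

View pics/br.png

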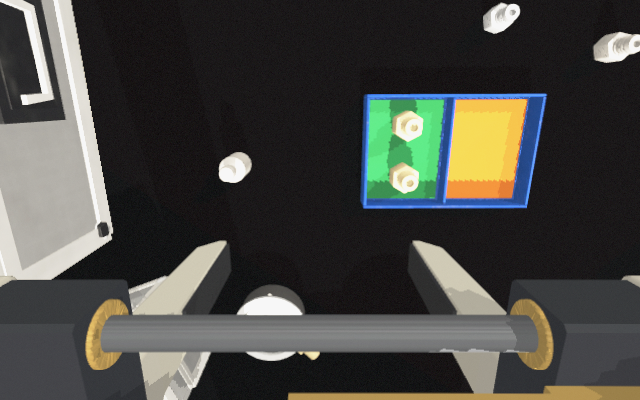

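Both brass adaptors stand upright on green at pixels (407,125) and (405,180), and orange is empty. Now the weights.

```bash
python3 - <<'E'
from h import *
pick(438,290.5,.13)
place(461.3,17,.13,27)
pick(563.8,-213,.69)
place(516.6,24.2,.13,25)
robot.move_ptp([480,40,260],[PI,0,.13]); robot.sleep(.2)
d=cam("wrist"); cv2.imwrite("pics/end.png",d["img"])
robot.move_j([-1.486,.259,1.535,0,1.348,-.203]); robot.sleep(.3)
t=cam("top"); cv2.imwrite("pics/endtop.png",cv2.resize(t["img"][140:270,180:470],(800,359),interpolation=cv2.INTER_CUBIC))
print(robot.current_t(),robot.current_contact_force())
E
```

```text
down False [438.8 290.7   3.8]
w mm 26.58980176931985
lift w 26.62169884688447 Fz [ 0.3  0.8 -1.9]
placed True [460.7  17.    7.9]
t 34.1417
down False [ 564.5 -213.2    3.8]
w mm 24.765009840933548
lift w 24.94083295040187 Fz [ 0.4  0.2 -1.6]
placed True [516.   24.3   7.9]
t 43.3
46.8333 [ 0.26064017 -0.40590991  0.62794323]
```

View pics/end.png

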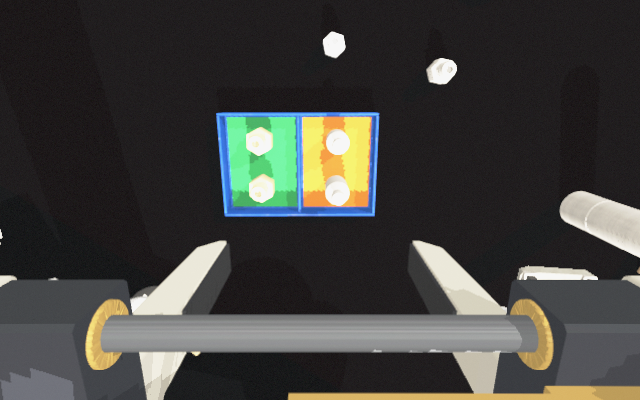

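View pics/endtop.png

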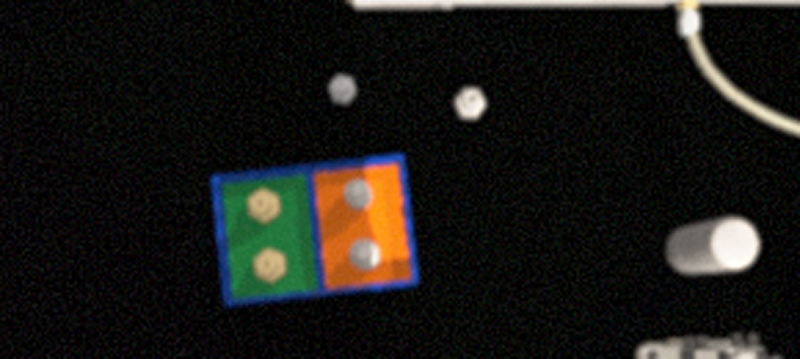

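Both views show two brass adaptors upright on green and two weights upright on orange, all clear of the walls. The silver and grey adaptors and the sleeve stand where they were.

```bash
python3 -c "
from bench import robot
robot.hand_in(); print(robot.current_t())"
```

```text
the job is handed in; nothing more can be done
the job is handed in; nothing more can be done
```

The tray is made up and the job is handed in, at about 47 s of the 102 s allowed. The two brass adaptors stand on the green mat and the two necked weights on the orange mat. I placed the brass first, then the weights.

- **Grips:** the widths held were about 26 mm on the brass (27 mm nominal), 26.6 mm on the larger weight (27 mm) and 24.9 mm on the smaller one (25 mm). Each piece touched down at the expected mat height.
- **Final look:** the wrist and top pictures both show all four pieces upright in their own halves, clear of the walls. By eye, the silver and grey adaptors and the sleeve had not moved; I did not re-measure them.
- **Disagreements:** the wrist and top cameras differed by up to about 2.5 mm on the mat and weight positions, within the clearances. No check failed.

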